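# Hold the spatula over the inspection tile

### The arm

A 7-joint arm with a two-finger parallel gripper is mounted at the origin on the work surface. World frame = base frame: x ahead of the robot, y to its left, z up, the work surface at z = 0. Lengths are in mm, angles in rad, forces in N, time in s.
With the tool pointing down it reaches from about 400 to 875 mm from the base axis. Payload 19.3 kg.
Tool frame: the origin (TCP) lies at the very end of the fingers, on their centre line; the grasp point (between the pads) lies 19 mm behind it (grip_point_offset is the z of the grasp point in the tool frame, in mm); z points along the fingers, y is the line along which they close (so a half turn about z gives the same grasp; the last joint's range is limited). The gripper opens to 85 mm and grips with 20 to 120 N. Pads are 22 mm wide; open, the fingers measure 114 mm over their backs; the gripper's body (76 mm by 85 mm) begins 54 mm behind the grasp point. The pads swing forward as they close: fully open they stand 13 mm farther back than shut.
Start: joints at [1.154, 0.521, -0.036, 1.599, 0.021, 1.021, -0.113], TCP at [212.403, -587.792, 208.091] pointing down, gripper open.
Joint ranges: [-2.91, 2.91], [-0.3, 2.13], [-1.5, 1.42], [0.17, 2.43], [-1.26, 4.41], [0.16, 1.93], [-2.52, 2.52]. Speed limits (rad/s): [1.89, 1.89, 2.39, 2.39, 3.01, 3.01, 3.01].

### API

Orientations are given as a 3x3 rotation matrix whose columns are the frame's x, y, z axes.
In Python, from workcell import movep, movel, goto_joints, open_gripper, clamp, wait, inverse_kinematics, read_state, camera, PlanningError, finish_job, grip_point_offset gives the robot as it stands. Calls block until the motion is done:
- movep(position, orientation): joint-space move of the TCP to a pose.
- movel(position, frame=None, max_speed=150, guard=None): straight line of the TCP; frame=None keeps the orientation; max_speed is the mean speed in mm/s. With guard (N) it stops when the force on the tool has changed by that much, and returns True; else False.
- goto_joints(angles): joint-space move.
- open_gripper() and clamp(): open the fingers fully, or close them until they stop; the grip force is fixed at half the most.
- wait(seconds).
- inverse_kinematics(position, orientation): joint angles nearest the present ones, or None.
- read_state(): the state.
- camera(name): name is "scene" or "top" or "wrist"; returns a dict with "image" (400x640x3 uint8, blue, green, red), "range_z" (400x640 float32, mm along the optical axis (not along the pixel's ray), 0 where there is no reading), "fx", "fy", "cx", "cy" (pixels), "cam_to_world" (4x4, takes a point from camera to world coordinates). Camera axes: x right, y up, looking along -z (the intrinsics and any distortion apply to the point x, -y, -z); pixel columns grow to the right and rows downward; lengths in mm; the calibration is good to about 2 mm. A picture is of the moment at which its call begins.
A pose or a line that the arm cannot do raises PlanningError and nothing moves.
- finish_job(): hands the job in; it is judged then, once.
The state is a dict: "time": time; "qpos": joint angles; "qvel": joint speeds; "joint_efforts": joint torques, N m; "eef_pos": TCP position; "tool_rot": TCP orientation; "ft_force": force on the tool from outside, world axes, zero at the start; "torque": the same for the moment, N m; "finger_gap": finger opening in mm; "gripper_force": force on a finger pad.
Only numpy, scipy, OpenCV 4.12 (cv2) and the standard library are available. Lean on these libraries where they do the work, as an engineer would, in place of code of your own. Each camera call takes 0.05 s, during which the arm holds its last target. There are 200 camera calls.

### The job

Draw the spatula, the tool with the plain square handle, up out of its tube in the tool rack, turn it level and hold it up about 20 cm above the bench, with its blade over the middle of the square white tile, so that it can be looked over for residue. Finish while still holding it there, quite still. Leave the other tools in their tubes and the cans and jars where they stand.

Things in the scene. Friction and masses are not known exactly. Their poses are not given: they have to be found in the camera images.
- spatula: spatula, 168 mm long, about 0.09 kg, upright in one of the tubes, blade down, any yaw. Origin: free end of the blade; z runs from blade to handle. Along z: blade 0-78 mm (26 along y, 5 along x); plug d 33, 76-93, loose in the tube's mouth; collar d 48, 93-98, resting on the rim; white square handle 18 x 18 (sides along x, y), 98-168, top 183 mm above bench
- blade (a point): middle of the spatula's blade, on its centre line, 40 mm from the free end
- rack: tool rack fixed to the bench: a dark steel plate 100 x 340 x 8 mm with three upright metal tubes, at -120, 0 and +120 mm along its y; each tube 44 mm outside, 36 mm inside, its rim 108 mm above the bench. Origin: centre of the plate's underside, on the bench. Which tool stands in which tube varies
- tile: square white ceramic inspection tile, 160 x 160 x 8 mm, fixed flat on the bench; origin: centre of its underside
- tamper: tamper in another tube, same plug and collar, with a thin stem and a white ball of 36 mm on top (top 167 mm above the bench); origin: its lower end, 15 mm above the bench. Stays there
- brush: brush in another tube, same plug and collar, with a broad flat white handle 44 mm wide and 8 mm thick (top 169 mm above the bench); origin: its lower end, 15 mm above the bench. Stays there
- can_a: open metal can, 73 mm in diameter, 100 mm high, on the robot's side of the tile; origin: centre of its underside. Stays there
- can_b: open metal can like the first, further left of it; origin: centre of its underside. Stays there
- jar: jar with a steel cap, 64 mm in diameter, 90 mm high, between tile and rack, further out; origin: centre of its underside. Stays there
- jar_small: small jar with a black cap, 52 mm in diameter, 60 mm high, beyond the rack; origin: centre of its underside. Stays there
There are look-alikes about, which are no part of the job. There is more than one size of the tile; the one meant has the size given above.

How it is judged (in metres and radians):
On the way:
1. the spatula is drawn up clear of its tube, held in the fingers (height (world z) of spatula above 0.12 m and contact force between spatula and the fingers above 1 N), for 0.2 s.
At the end, for the whole second after the job is handed in: the spatula is gripped in the fingers, within 15 degrees of level, the middle of its blade 130 to 310 mm above the bench (its free end 120 to 320 mm) and within 50 mm, seen from above, of the tile's centre, still, and nothing but the gripper carries or touches it (all of step 1 and angle between spatula's own z axis and vertical between 1.309 and 1.833 rad and height (world z) of spatula below 0.32 m and height (world z) of blade between 0.13 and 0.31 m and horizontal distance between blade and tile below 0.05 m and linear speed of spatula below 0.03 m/s and angular speed of spatula below 0.15 rad/s and contact force between spatula and rack below 0.05 N and contact force between spatula and tamper below 0.05 N and contact force between spatula and brush below 0.05 N and contact force between spatula and tile below 0.05 N and contact force between spatula and can_a below 0.05 N and contact force between spatula and can_b below 0.05 N and contact force between spatula and jar below 0.05 N and contact force between spatula and jar_small below 0.05 N); the arm keeps its last pose, push and grip.
It fails at once if another tool is pulled out of or knocked in its tube (distance of any of tamper, brush from where it was at the start of the episode above 0.03 m).
It fails at once if a can or jar standing on the bench is pushed about or knocked over (distance of any of can_a, can_b, jar, jar_small from where it was at the start of the episode above 0.03 m or angle between any of can_a, can_b, jar, jar_small's own z axis and vertical above 0.4 rad).
It also fails if it takes over 48 s, if anything falls off the work surface, if the arm or the gripper's body presses on something with over 40 N, if the wrist force passes 120 N, or if a joint passes its speed limit or range.

## Working session

There is one attempt and no reset: what is moved stays moved. The work goes in short steps, each a Python script; the robot and the scene stay as the last script left them, time stands still between calls to the robot, and variables do not carry over. Pictures are saved under pics/ and viewed, at most 10 in all, crops included, and the job is handed in when it is done.

```bash
mkdir -p pics
cat > h.py <<'E'
import numpy as np, cv2
from workcell import *
def w(c,u,v,z=None):
    """pixel -> world by range, or on plane z"""
    d=np.array([(u-c["cx"])/c["fx"],-(v-c["cy"])/c["fy"],-1.0]); T=np.array(c["cam_to_world"])
    if z is None:
        r=c["range_z"][int(v),int(u)]; return T[:3,:3]@(d*r)+T[:3,3]
    D=T[:3,:3]@d; o=T[:3,3]; return o+D*(z-o[2])/D[2]
E
python3 - <<'E'
from h import *
import pickle
for n in ("top","scene"):
    c=camera(n); pickle.dump(c,open(n+".pkl","wb")); cv2.imwrite(f"pics/{n}.png",c["image"])
    print(n,[k for k in c],c["fx"],np.round(c["cam_to_world"],2).tolist(),(c["range_z"]>0).mean())
print(read_state()["time"])
E
```

```text
top ['image', 'range_z', 'fx', 'fy', 'cx', 'cy', 'cam_to_world'] 379.16252840968 [[0.02, 0.99, -0.14, 418.81], [-1.0, 0.02, -0.02, 63.73], [-0.01, 0.14, 0.99, 1072.56], [0.0, 0.0, 0.0, 1.0]] 0.99601171875
scene ['image', 'range_z', 'fx', 'fy', 'cx', 'cy', 'cam_to_world'] 484.35112644400306 [[0.77, -0.37, 0.51, 1278.88], [0.63, 0.43, -0.64, -851.29], [0.02, 0.82, 0.57, 892.55], [0.0, 0.0, 0.0, 1.0]] 0.99371484375
0.1
```

View pics/top.png

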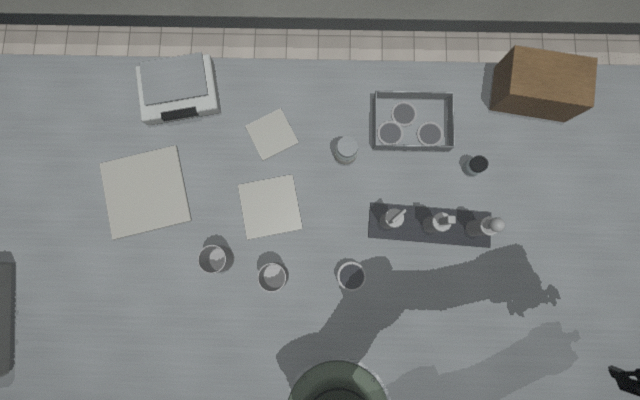

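View pics/scene.png

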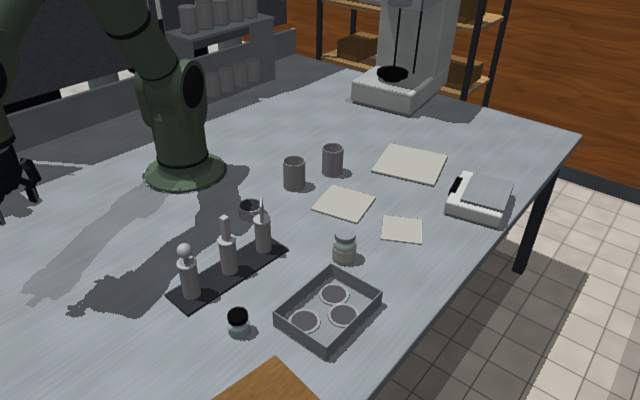

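Top view: the tools are the brush at (396,215), the square-handled tool at (446,220) and the ball tamper at (495,226). The tiles are large (145,192), medium (270,207) and small (272,134), with cans at (212,259), (272,277) and (351,276). In the scene view the same tools are at (263,215), (226,235) and (184,255). I'll check the choice in an enlarged crop and measure the tiles.

Run:
```python
from h import *
import pickle
t=pickle.load(open("top.pkl","rb")); s=pickle.load(open("scene.pkl","rb"))
a=cv2.resize(t["image"][190:260,360:520],(800,350),interpolation=cv2.INTER_CUBIC)
b=cv2.resize(s["image"][190:310,160:300],(292,250),interpolation=cv2.INTER_CUBIC)
im=np.zeros((600,800,3),np.uint8); im[:350]=a; im[350:,:292]=b
cv2.imwrite("pics/crop.png",im)
g=cv2.cvtColor(t["image"],cv2.COLOR_BGR2GRAY)
m=(g>165).astype(np.uint8); m[:75]=0
for c in cv2.findContours(m,0,2)[0]:
    if cv2.contourArea(c)>800:
        q=cv2.boxPoints(cv2.minAreaRect(c)); P=np.array([w(t,u,v,8)for u,v in q])
        print(P.mean(0).round(),[round(np.linalg.norm(P[i]-P[i-1])) for i in range(4)],q.mean(0))
for n,u,v in [("canb",212,259),("cana",272,277),("can3",351,276),("jar",347,147),("jars",478,163)]:
    print(n,w(t,u,v,80).round())
# high points near rack, from depth of both cameras
for c,nm in((t,"top"),(s,"scene")):
    V,U=np.mgrid[0:400,0:640]; r=c["range_z"]
    p=np.stack([(U-c["cx"])/c["fx"]*r,-(V-c["cy"])/c["fy"]*r,-r],-1); T=np.array(c["cam_to_world"])
    p=p@T[:3,:3].T+T[:3,3]
    ok=(p[...,2]>118)&(p[...,2]<230)&(r>0)&(p[...,0]>450)&(p[...,0]<800)&(abs(p[...,1]+180)<250)
    n,l,st,ce=cv2.connectedComponentsWithStats(ok.astype(np.uint8))
    for i in range(1,n):
        if st[i,4]>8:
            q=p[l==i]; print(nm,ce[i].round(),st[i,4],np.median(q,0).round(),q.min(0).round(),q.max(0).round())
```

```text
[546. 201.   8.] [158, 161, 158, 157] [269.2899 206.331 ]
[579. 564.   8.] [222, 235, 223, 228] [143.32404 192.16095]
[759. 204.   8.] [114, 117, 115, 115] [271.50003 133.5    ]
[876. 491.   8.] [141, 226, 141, 222] [176.28357  93.44385]
canb [396. 335.  80.]
cana [354. 177.  80.]
can3 [362. -25.  80.]
jar [702. -11.  80.]
jars [ 666. -360.   80.]
top [397. 216.] 92 [ 510. -127.  168.] [ 496. -148.  118.] [ 527. -113.  172.]
top [447. 220.] 138 [ 504. -242.  175.] [ 496. -259.  119.] [ 514. -240.  186.]
top [497. 224.] 193 [ 497. -364.  161.] [ 481. -385.  119.] [ 515. -352.  169.]
scene [261. 209.] 86 [ 525. -143.  159.] [ 499. -149.  119.] [ 531. -114.  174.]
scene [225. 227.] 242 [ 513. -255.  156.] [ 496. -261.  118.] [ 519. -234.  189.]
scene [184. 251.] 214 [ 506. -374.  159.] [ 480. -388.  119.] [ 519. -354.  172.]
```

View pics/crop.png

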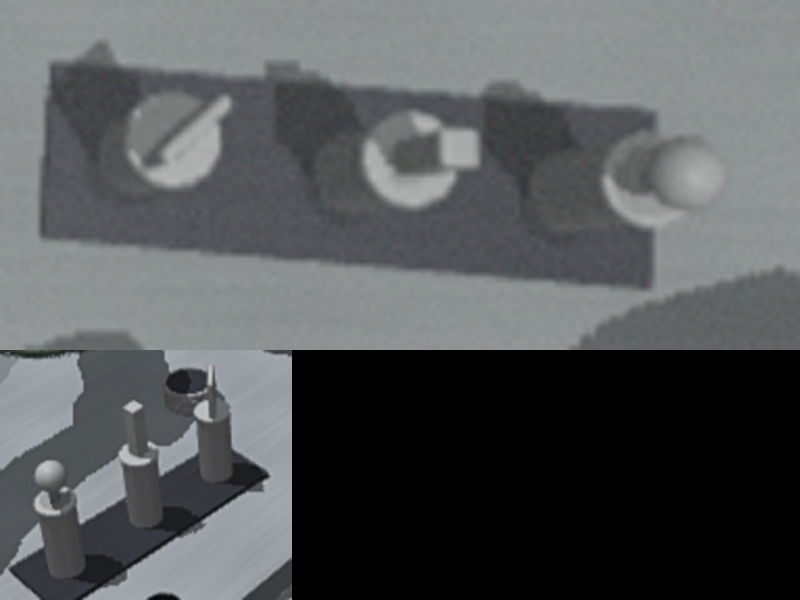

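The crop confirms the middle tool: a white square-section handle at crop (460,148), i.e. top pixel (452,220). The neighbours are a flat brush and a ball. The tile meant is the 158 mm one at (546,201). Next I check reach for the level pose, then look with the wrist camera.

```bash
cat >> h.py <<'E'
def down(a):  # tool down, closing axis y at yaw a
    y=np.array([np.cos(a),np.sin(a),0]); z=np.array([0,0,-1.]); return np.c_[np.cross(y,z),y,z]
def level(d,r,tilt=0):  # tool along heading d, tilt rad below level, rolled r
    z=np.array([np.cos(d)*np.cos(tilt),np.sin(d)*np.cos(tilt),-np.sin(tilt)]); h=np.array([-np.sin(d),np.cos(d),0]); v=np.cross(z,h)
    y=h*np.cos(r)+v*np.sin(r); return np.c_[np.cross(y,z),y,z]
TILE=np.array([546,201.])
E
python3 - <<'E'
from h import *
J=read_state()["qpos"]
for zz in (210,240):
  for tilt in (0,.12):
    for d in np.arange(-180,180,20):
      o=[]
      for r in (0,90,180,270):
        R=level(np.radians(d),np.radians(r),tilt)
        q=inverse_kinematics(np.array([*TILE,zz])-86*R[:,2],R)
        if q is not None: o.append((r,np.round(q,2).tolist()))
      if o: print(zz,tilt,d,o)
for a in (-90,-60,-30,0,30,60,90):
    q=inverse_kinematics([507,-248,290],down(np.radians(a))); print(a,None if q is None else np.round(q,2))
E
```

```text
210 0 -80 [(0, [-1.28, 1.3, 0.59, 1.2, 0.55, 1.84, -0.74]), (90, [-1.28, 1.3, 0.59, 1.2, 0.55, 1.84, -2.31]), (180, [-1.28, 1.3, 0.59, 1.2, 0.55, 1.84, 2.4]), (270, [-1.28, 1.3, 0.59, 1.2, 0.55, 1.84, 0.83])]
210 0 -60 [(0, [-1.12, 1.06, -0.04, 1.58, 1.03, 1.88, -1.17]), (90, [-1.5, 1.18, 0.59, 1.61, 0.7, 1.49, -2.47]), (180, [-1.12, 1.06, -0.04, 1.58, 1.03, 1.88, 1.98]), (270, [-1.12, 1.06, -0.04, 1.58, 1.03, 1.88, 0.4])]
210 0 -40 [(0, [-1.09, 0.97, -0.24, 1.96, 1.26, 1.83, -1.42]), (90, [-1.92, 1.4, 1.01, 2.0, 0.55, 0.84, -2.4]), (180, [-1.09, 0.97, -0.24, 1.96, 1.26, 1.83, 1.72]), (270, [-1.09, 0.97, -0.24, 1.96, 1.26, 1.83, 0.15])]
210 0 -20 [(0, [-1.16, 0.95, -0.24, 2.32, 1.47, 1.76, -1.71]), (90, [-2.2, 1.93, 1.33, 2.37, -0.95, 0.19, -1.03]), (180, [-1.16, 0.95, -0.24, 2.32, 1.47, 1.76, 1.43]), (270, [-1.16, 0.95, -0.24, 2.32, 1.47, 1.76, -0.14])]
210 0 60 [(270, [1.31, 1.52, -1.29, 2.3, -1.23, 0.25, -0.18])]
210 0 80 [(0, [0.68, 1.0, -0.45, 1.96, -1.23, 1.27, -1.9]), (90, [1.07, 1.29, -1.06, 1.94, -0.74, 0.83, 2.4]), (180, [0.97, 1.18, -0.89, 1.94, -0.94, 0.95, 1.0]), (270, [
[... 4658 characters left out ...]
3, 1.14, -0.97, 1.59, -0.56, 1.25, 2.11]), (180, [0.78, 1.1, -0.88, 1.59, -0.63, 1.28, 0.61]), (270, [0.47, 0.94, -0.32, 1.61, -0.99, 1.54, -0.66])]
240 0.12 120 [(0, [0.43, 1.13, -0.57, 1.2, -0.67, 1.75, -2.51]), (90, [0.68, 1.4, -1.28, 1.18, -0.14, 1.62, 1.77]), (180, [0.55, 1.22, -0.86, 1.19, -0.47, 1.67, 0.47]), (270, [0.3, 1.09, -0.3, 1.21, -0.84, 1.85, -0.81])]
-90 [ 0.43  0.35 -0.1   1.66  0.04  1.14 -1.26]
-60 [ 0.5   0.35 -0.19  1.65  0.07  1.14 -0.77]
-30 [ 0.58  0.36 -0.31  1.65  0.12  1.15 -0.28]
0 [ 0.67  0.37 -0.43  1.64  0.17  1.16  0.2 ]
30 [ 0.75  0.39 -0.55  1.64  0.22  1.18  0.68]
60 [ 0.82  0.41 -0.65  1.63  0.26  1.19  1.16]
90 [ 0.9   0.43 -0.77  1.63  0.32  1.21  1.63]
```

Run:
```python
from h import *
import pickle
movep([507,-248,340],down(0.0))
c=camera("wrist"); pickle.dump(c,open("w1.pkl","wb"))
movel([507,-290,340]); d=camera("wrist"); pickle.dump(d,open("w2.pkl","wb"))
im=np.hstack([cv2.resize(x["image"],(400,250)) for x in (c,d)])
cv2.imwrite("pics/w.png",c["image"])
print(read_state()["time"],read_state()["eef_pos"])
for x,nm in((c,"w1"),(d,"w2")):
    V,U=np.mgrid[0:400,0:640]; r=x["range_z"]
    p=np.stack([(U-x["cx"])/x["fx"]*r,-(V-x["cy"])/x["fy"]*r,-r],-1); T=np.array(x["cam_to_world"])
    p=p@T[:3,:3].T+T[:3,3]
    ok=(p[...,2]>172)&(p[...,2]<195)&(abs(p[...,0]-507)<40)&(abs(p[...,1]+248)<40)
    q=p[ok]; 
    uv=np.c_[U[ok],V[ok]].astype(np.float32); print(nm,T[:3,3].round(),len(q),uv.mean(0) if len(q) else 0)
    if len(q):
        print(np.median(q,0).round(1),q.min(0).round(),q.max(0).round(), cv2.minAreaRect(q[q[:,2]>179][:,:2].astype(np.float32)))
```

```text
2.3417 [ 506.8833811  -290.030581    339.76724143]
w1 [ 508. -175.  504.] 233 [317.90558 174.4163 ]
[ 507.9 -248.3  181.7] [ 499. -258.  174.] [ 516. -240.  184.] ((507.9021301269531, -249.56375122070312), (17.4580078125, 16.89212989807129), 89.82483673095703)
w2 [ 508. -217.  504.] 242 [317.13223 139.49586]
[ 507.1 -248.4  181.9] [ 499. -258.  175.] [ 516. -241.  184.] ((507.69561767578125, -249.53265380859375), (16.112747192382812, 17.287614822387695), 89.51734924316406)
```

View pics/w.png

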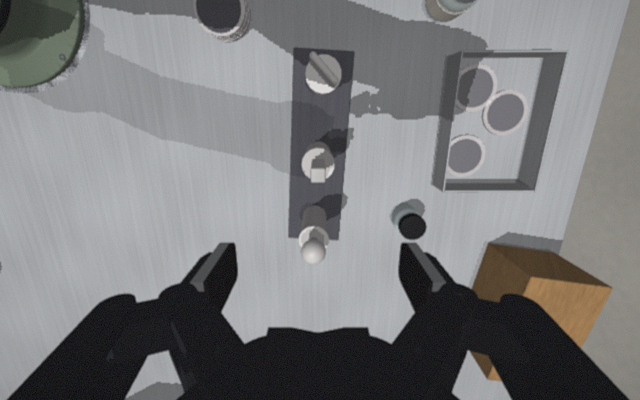

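The wrist view shows the square handle top at (318,174), between the brush (323,72) and the ball (313,250). Two wrist positions agree on centre (507.8, -249.5), top about 182, and sides along world x/y. Grasping now.

Run:
```python
from h import *
R=down(0.0)
open_gripper()
movep([507.8,-249.5,300],R)
print("guard",movel([507.8,-249.5,128],max_speed=100,guard=8))
clamp()
s=read_state(); print(s["time"],s["eef_pos"],s["finger_gap"],s["gripper_force"],s["ft_force"])
b=np.array(s["ft_force"])
print("guard",movel([507.8,-249.5,250],max_speed=70,guard=15))
print("guard",movel([507.8,-249.5,340],max_speed=100,guard=15))
s=read_state(); print(s["time"],s["eef_pos"],s["finger_gap"],s["gripper_force"],s["ft_force"])
c=camera("scene"); cv2.imwrite("pics/l.png",c["image"][80:330,60:380])
for d in (100,110,115):
  for r in (0,90,180,270):
    L=level(np.radians(d),np.radians(r)); q=inverse_kinematics(np.array([*TILE,235])-86*L[:,2],L); print(d,r,None if q is None else np.round(q,2))
print(np.round(s["qpos"],2))
```

```text
guard False
5.3917 [ 507.75617893 -249.49183558  127.97657064] 17.28735748576495 61.31195783615112 [-0.27438178  1.0791813  -0.43252636]
guard False
guard False
8.3333 [ 507.53288212 -249.42324173  339.35074933] 16.838663890165297 61.27827286720276 [-0.39377583 -0.41095074 -0.52964081]
100 0 [ 0.16  1.03  0.17  1.61 -1.26  1.89 -2.  ]
100 90 [ 0.84  1.25 -0.99  1.57 -0.57  1.27  2.15]
100 180 [ 0.71  1.14 -0.73  1.57 -0.78  1.39  0.76]
100 270 [ 0.51  1.04 -0.38  1.59 -1.    1.57 -0.63]
110 0 [ 0.23  1.08 -0.04  1.4  -1.09  1.88 -2.16]
110 90 [ 0.73  1.31 -1.01  1.37 -0.46  1.47  2.04]
110 180 [ 0.6   1.19 -0.7   1.38 -0.7   1.57  0.67]
110 270 [ 0.29  1.08 -0.14  1.4  -1.04  1.83 -0.63]
115 0 [ 0.31  1.13 -0.24  1.29 -0.95  1.85 -2.29]
115 90 [ 0.67  1.34 -1.02  1.27 -0.42  1.57  2.  ]
115 180 [ 0.54  1.21 -0.69  1.28 -0.67  1.67  0.63]
115 270 [ 0.24  1.12 -0.11  1.3  -1.02  1.91 -0.66]
[ 0.67  0.34 -0.44  1.56  0.15  1.27  0.22]
```

View pics/l.png

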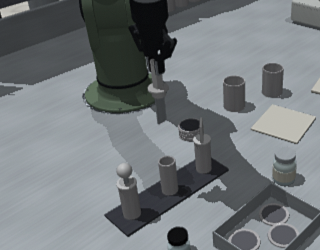

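The spatula is out and held at crop (158,82), its tube is empty, and the other tools are in place. I'll turn it level through a high midpoint.

Run:
```python
from h import *
d=np.radians(110); r=np.pi
M=level(d,r,np.radians(45)); L=level(d,r)
movep([565,-20,370],M)
s=read_state(); print(s["time"],np.round(s["qpos"],2),s["finger_gap"],s["ft_force"])
P=np.array([*TILE,300])-73*L[:,2]
movep(P,L); P[2]=225
movel(P,max_speed=60,guard=15); wait(.5)
s=read_state(); print(s["time"],s["eef_pos"],np.round(s["qpos"],2),s["finger_gap"],s["gripper_force"],s["ft_force"])
for n in("top","scene"):
    c=camera(n); cv2.imwrite(f"pics/f_{n}.png",c["image"])
    V,U=np.mgrid[0:400,0:640]; q=c["range_z"]
    p=np.stack([(U-c["cx"])/c["fx"]*q,-(V-c["cy"])/c["fy"]*q,-q],-1); T=np.array(c["cam_to_world"])
    p=p@T[:3,:3].T+T[:3,3]
    e=(p[...,:2]-TILE)@L[:2,2]; f=(p[...,:2]-TILE)@L[:2,1]
    for lo in range(-40,50,10):
        ok=(p[...,2]>150)&(p[...,2]<300)&(abs(f)<40)&(e>lo)&(e<=lo+10)&(q>0)
        if ok.sum(): print(n,lo,ok.sum(),np.median(p[ok],0).round(),p[ok][:,2].max().round())
a=cv2.imread("pics/f_top.png")[60:340,150:500]; b=cv2.imread("pics/f_scene.png")[80:360,60:460]
cv2.imwrite("pics/f.png",np.hstack([a,b]))
```

```text
9.2417 [ 0.62  0.65 -0.58  1.29 -0.36  1.64  0.46] 17.18577773798475 [ 0.92557197 -0.25554059 -1.51910466]
11.875 [570.95545997 132.41838753 225.01866706] [ 0.59  1.19 -0.7   1.4  -0.7   1.54  0.69] 17.246434498294068 61.369389295578 [-0.06239411  0.01507762 -0.53634514]
top -40 33 [555. 167. 237.] 241.0
top -30 17 [551. 176. 235.] 242.0
top -20 19 [548. 186. 235.] 242.0
top -10 19 [545. 196. 235.] 241.0
top 0 19 [541. 205. 235.] 240.0
top 10 20 [538. 214. 237.] 240.0
top 20 18 [534. 223. 234.] 240.0
top 30 17 [531. 232. 236.] 239.0
scene -40 4 [559. 166. 242.] 244.0
scene -30 5 [552. 178. 241.] 243.0
scene -20 6 [551. 189. 237.] 242.0
scene -10 4 [547. 199. 234.] 244.0
scene 0 9 [543. 206. 238.] 241.0
scene 10 8 [540. 216. 231.] 240.0
scene 20 9 [536. 225. 229.] 241.0
scene 30 7 [533. 234. 235.] 240.0
scene 40 1 [531. 238. 216.] 216.0
```

View pics/f.png

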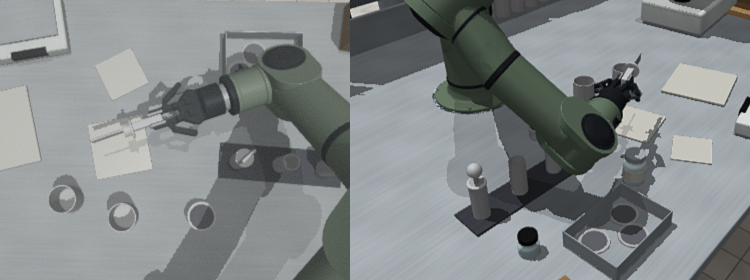

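The blade is level: its upper edge runs from 242 to 239 mm along its length. Its middle is within a few mm of the tile's centre, with its tip 40 mm beyond as planned. Cans, jars and tools all stand, and the forces are quiet.

```bash
python3 -c "
from h import *
print(finish_job())"
```

```text
the job is handed in; nothing more can be done
None
```

The job is handed in (result not reported): the spatula is out of its tube, gripped and level, about 23 cm above the bench with its blade over the middle of the 160 mm tile, and the other tools, cans and jars looked undisturbed.

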